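# Seal the storage pan with its washed lid

## Robot

A 6-joint arm with a two-finger parallel gripper is mounted at the origin on a cart in front of the work surface, level with it; the furniture and walls round the work are solid. World frame = base frame: x ahead of the robot, y to its left, z up, the work surface at z = 0. Lengths are in mm, angles in rad, forces in N, time in s.
With the tool pointing down it reaches from about 150 to 775 mm from the base axis. Payload 6.1 kg.
Tool frame: the origin (TCP) lies on the centre line of the jaws, within the pads' length; the fingertips stand 19 mm ahead of it and the grasp point (between the pads) is the TCP (robot.tips_ahead is the distance from the TCP to the fingertips, in mm); z points along the fingers, y is the line along which they close (so a half turn about z gives the same grasp; the last joint's range is limited). The gripper opens to 85 mm and grips with 20 to 120 N. Pads are 22 mm wide; open, the fingers measure 114 mm over their backs; the gripper's body (76 mm by 85 mm) begins 54 mm behind the grasp point. The pads swing forward as they close: fully open they stand 13 mm farther back than shut.
Start: joints at [-1.158, 0.126, -0.04, 1.405, 0, 1.571], TCP at [210.609, -480.887, 250.295] pointing down, gripper open.
Joint ranges: [-2.72, 2.72], [-0.95, 1.95], [-1.27, 1.35], [-1.78, 2.02], [-1.46, 1.47], [-3.14, 3.14]. Speed limits (rad/s): [2.39, 2.39, 3.01, 3.14, 3.14, 3.14].

## Interface

Orientations are given as a unit quaternion [x, y, z, w].
In Python, from workcell import robot, cam, order, monitor gives the robot as it stands (robot), with the cameras (cam), the job (order) and the readings (monitor).
- The arm moves only by the shell command python3 jog.py FILE [FORCE], which reads ROWS from the file FILE. ROWS is one flat JSON list of numbers that holds 1 to 10 rows one after another, with no inner brackets; each row has 5 numbers: the finger opening in mm, then dx, dy, dz in mm, then a turn about the tool's z in rad; each row shifts and turns the commanded pose from where the row before left it, along the tool's axes as they then stand; what a row does not reach is not made up. A row lasts 1/12 s, in which the tool goes at most 41.7 mm and 0.125 rad, less where a joint would pass 70% of its speed; a pose out of reach is approached as far as the arm can. The fingers move at their own pace and stop on an object; FORCE is the grip in N (left out, the last holds). Time passes only in rows, so rows that do not move let the fingers close. It prints the time, the measured TCP pose, the force, the opening and the grip force at its end. Input that does not fit is refused with a message, and nothing moves.
- monitor.sense(): the state, without advancing time (a new reading comes with each control period).
- cam.get_image(name): name is "scene" or "side" or "wrist"; returns a dict with "pixels" (480x640x3 uint8, red, green, blue), "K" (3x3 intrinsics, pixels), "world_from_camera" (4x4, takes a point from camera to world coordinates); the wrist camera has in their place "mount" (4x4, takes a point from camera to tool coordinates, whose origin is the TCP and whose axes are the flange's). Camera axes: x right, y up, looking along -z (the intrinsics and any distortion apply to the point x, -y, -z); pixel columns grow to the right and rows downward; lengths in mm; the calibration is good to about 2 mm. A picture is of the moment at which its call begins: read the wrist's pose just before it. There is no depth.
- order.finish_job(): hands the job in; it is judged then, once.
The state is a dict: "clock": time; "joints": joint angles; "dq": joint speeds; "tau": joint torques, N m; "tool_pos": TCP position; "tool_rot": TCP orientation; "force": force on the tool from outside, world axes, zero at the start; "torque": the same for the moment, N m; "grip_width": finger opening in mm; "finger_force": force on a finger pad.
Only numpy, scipy, OpenCV 4.12 (cv2) and the standard library are available. Lean on these libraries where they do the work, as an engineer would, in place of code of your own. Each camera call takes 0.05 s, during which the arm holds its last target. There are 200 camera calls.

## Task

The cutter and nozzles are clean and back in their steel storage pan, so close it. Take the washed lid out of the drying rack and lay it flat on the bare worktop, handle up, let go of it and take it again to set it on the pan, then press it down until both ends have snapped in and the lid sits level and flush on the pan's rim all round. Leave the lid released, and leave the other things on the table where they are.

Things in the scene. Friction and masses are not known exactly. Their poses are not given: they have to be found in the camera images.
- lid: Loose seal lid, 0.2 kg, rigid: steel plate 108 (x) by 176 (y) by 6 mm with a plug below and a black bar handle on top. Origin: centre of the plate's underside; z up through the handle, y along the long side; symmetric under a half turn about z. It starts upright in the rack on a long edge: z (handle) points along the rack's +x, away from the robot, the plug towards it; leans at most 3 degrees.
- lid_handle (a point): Middle of the lid's handle, on its z axis 28 mm above its origin. The handle is a solid bar 14 (x) by 80 (y) mm; its top is 38 mm above the lid's origin, the plate's top 6 mm above it. Grip it across the lid's x.
- lid_plug (a point): Centre of the plug's flat underside, 24 mm below the lid's origin. The plug's lowest 4 mm are a black rubber lip 82 (x) by 150 (y) mm; the 20 mm between lip and plate are a groove, 78 by 140 mm. Lying handle up, the lid rests on this face, its origin 24 mm above the worktop.
- lid_edge (a point): Middle of the lid's -x long edge, half way through the plate (x = -54, z = 3 mm in the lid's frame): the top edge in the rack, about 124 mm above the worktop. The outer 13 mm of the edge are bare 6 mm plate; deeper down, fingers from above pinch plate and plug lip together, 30 mm thick.
- lid_corner_a (a point): Underside corner of the lid's steel flange, at (+54, +88) mm in the lid's frame (z = 0). Once the lid is home it lies at the height of point pan_rim.
- lid_corner_b (a point): Underside corner of the lid's steel flange, at (+54, -88) mm in the lid's frame (z = 0). Once the lid is home it lies at the height of point pan_rim.
- lid_corner_c (a point): Underside corner of the lid's steel flange, at (-54, +88) mm in the lid's frame (z = 0). Once the lid is home it lies at the height of point pan_rim.
- lid_corner_d (a point): Underside corner of the lid's steel flange, at (-54, -88) mm in the lid's frame (z = 0). Once the lid is home it lies at the height of point pan_rim.
- pan: Open steel storage pan, fixed, 108 (x) by 176 (y) mm over its flat rim, 80 mm high; a cutter and two nozzles stand in it, below the plug's reach. Origin: centre of its underside on the worktop; y along its long side. Its mouth is 86 by 154 mm (2 mm clearance round the lid's plug), with a 4 mm bevel as lead-in.
- pan_rim (a point): Centre of the pan's mouth at the height of its rim's top face, 80 mm above the worktop; axes as the pan's. The lid is home when its origin is here, its y along the pan's y (either way round).
- pan_beads (a point): Middle between the four black sprung beads, 16.5 mm below the rim; two in each short end wall (y = +-77, x = +-23 mm), 5 mm proud. The lid's lip stops on them, its plate 10 mm above the rim. Pressing the plate down 60 mm from its middle with 10 to 16 N makes that end snap home, and its beads hold it; then the other end likewise. In the middle it takes 30 to 40 N.
- rack: Drying rack, fixed: white drip tray 134 (x) by 206 (y) mm, two wire rails along x at y = +82 and -82 mm, each with eight upright prongs 5 mm thick, tops 68 mm above the worktop, 14 mm apart. Origin: centre of the tray's underside. The worktop on the robot's side (rack x from -80 to -230 mm) is bare: room to lay the lid.
- rack_slot (a point): Foot of the slot that the lid stands in, along the rack's y: midway between the rails, at the height of their tops, 15.5 mm above the worktop. The prongs leave a gap 9 mm wide for the 6 mm plate; the lid must be lifted straight up by 60 mm to be clear of them.
- scale_roll (a point): Point just above the top of the roll that stands in a foil tin on the fixed bench scale (321 in x, 214 in y, 112 mm high, always in the same place) between the pan and the rack: carry the lid over it, higher than this point, or round it.
- jam_jar: Jam jar with a yellow lid, 71 mm wide, 110 mm high, loose bystander behind the pan. Origin at its foot.
- cream_tub: Open tub, 111 mm wide, 93 mm high, loose bystander behind the scale. Origin at its foot.
- dough_scraper: Bench scraper with a blue back, 98 by 126 by 21 mm, lying, loose bystander left of the pan. Origin at its underside.
- pastry_brush: Flat pastry brush, 43 by 240 by 15 mm, lying near the table's front edge at the right, loose bystander. Origin at its underside.
- ring_cutter: Steel ring cutter, 71 mm wide, 35 mm high, loose bystander behind the scale at the right. Origin at its foot.

How it is judged (in metres and radians):
On the way, in this order (a step that is already met when the one before it is completed fails the run):
1. the lid lies flat on the worktop, handle up, and has been let go (angle between lid's own z axis and vertical below 0.08 rad and height (world z) of lid between 0.02 and 0.028 m and linear speed of lid below 0.02 m/s and contact force between the fingers and lid below 0.1 N), for 0.2 s.
2. the lid has been set on the pan, its plug in the pan's mouth (horizontal distance between lid and pan_rim below 0.008 m and z of lid in the frame of pan_rim below 0.016 m and angle between lid's own z axis and vertical below 0.12 rad), for 0.1 s.
At the end, for the whole second after the job is handed in: The lid sits on the pan handle up, centred within 6 mm, all four corners of its flange within 2 mm above the height of the pan's rim (not more than 3 mm below), at rest and released (z of lid_corner_a in the frame of pan_rim between -0.003 and 0.002 m and z of lid_corner_b in the frame of pan_rim between -0.003 and 0.002 m and z of lid_corner_c in the frame of pan_rim between -0.003 and 0.002 m and z of lid_corner_d in the frame of pan_rim between -0.003 and 0.002 m and angle between lid's own z axis and vertical below 0.05 rad and horizontal distance between lid and pan_rim below 0.006 m and linear speed of lid below 0.02 m/s and contact force between the fingers and lid below 0.1 N); the robot touches nothing.
It fails at once if a bystander (jam jar, cream tub, dough scraper, pastry brush or ring cutter) is shifted by more than 30 mm (distance of any of jam_jar, cream_tub, dough_scraper, pastry_brush, ring_cutter from where it was at the start of the episode above 0.03 m).
It also fails if it takes over 61 s, if anything falls off the work surface, if the arm or the gripper's body presses on something with over 40 N, if the wrist force passes 120 N, or if a joint passes its speed limit or range.

## Working session

There is one attempt and no reset: what is moved stays moved. The work goes in short steps, Python scripts to look and compute and a shell command to move; the robot and the scene stay as the last step left them, time stands still between calls to the robot, and variables do not carry over. Pictures are saved under pics/ and viewed, at most 10 in all, crops included, and the job is handed in when it is done.

```bash
ls; mkdir -p pics; python3 - <<'E'
from workcell import robot, cam, order, monitor
import cv2,numpy as np,json
for n in ["scene","side"]:
    d=cam.get_image(n); cv2.imwrite(f"pics/{n}0.png",d["pixels"][:,:,::-1])
    print(n,np.round(d["K"],1).tolist(),np.round(d["world_from_camera"],3).tolist(),[k for k in d])
    np.savez(f"pics/{n}.npz",K=d["K"],T=d["world_from_camera"])
d=cam.get_image("wrist");cv2.imwrite("pics/wrist0.png",d["pixels"][:,:,::-1]);print(d["K"],d["mount"])
print(monitor.sense())
E
```

```text
jog.py
pics
workcell.py
scene [[465.0, 0.0, 324.7], [0.0, 465.0, 238.8], [0.0, 0.0, 1.0]] [[0.994, 0.078, -0.075, 417.314], [-0.108, 0.693, -0.712, -904.145], [-0.004, 0.716, 0.698, 1026.242], [0.0, 0.0, 0.0, 1.0]] ['pixels', 'K', 'world_from_camera']
side [[589.1, 0.0, 327.9], [0.0, 589.1, 240.1], [0.0, 0.0, 1.0]] [[-0.513, 0.745, -0.426, -174.531], [-0.858, -0.446, 0.254, 402.269], [-0.001, 0.496, 0.868, 1575.632], [0.0, 0.0, 0.0, 1.0]] ['pixels', 'K', 'world_from_camera']
[[395.12147895   0.         322.68493468]
 [  0.         395.12147895 239.82518244]
 [  0.           0.           1.        ]] [[-1.03874233e-04  9.63658574e-01  2.67136935e-01  6.81644683e+01]
 [ 9.99999641e-01 -1.24397481e-04  8.37588762e-04 -6.15022192e-01]
 [ 8.40380754e-04  2.67136927e-01 -9.63658215e-01 -1.23412260e+02]
 [ 0.00000000e+00  0.00000000e+00  0.00000000e+00  1.00000000e+00]]
{'clock': 0.15, 'joints': array([-1.15800047e+00,  1.26293164e-01, -4.03617077e-02,  1.40535791e+00,
       -3.40266141e-05,  1.57080520e+00]), 'dq': array([-3.26114702e-05, -1.82400375e-04,  1.14556702e-03, -4.54631663e-04,
       -5.82025945e-04, -6.00285730e-04]), 'tau': array([ 3.74907773e-03, -4.36279643e+01,  3.53147364e+01,  1.37569400e-02,
        3.35815084e-04, -4.94576028e-06]), 'tool_pos': array([ 210.50005443, -480.66188409,  249.68673191]), 'tool_rot': array([ 9.78776182e-01,  2.04931247e-01, -1.41302088e-04, -5.91829830e-04]), 'force': array([ 0.77446648, -0.05376498, -0.37010529]), 'torque': array([ 0.00021791, -0.00597377,  0.0108841 ]), 'finger_force': 0.0, 'grip_width': 85.19473663445932}
```

View pics/scene0.png

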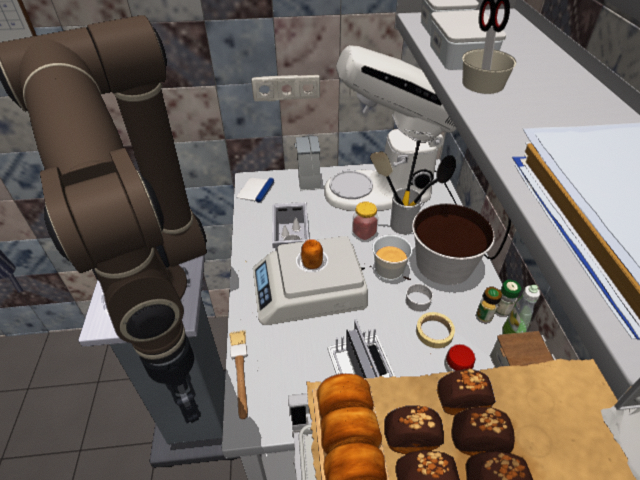

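View pics/side0.png

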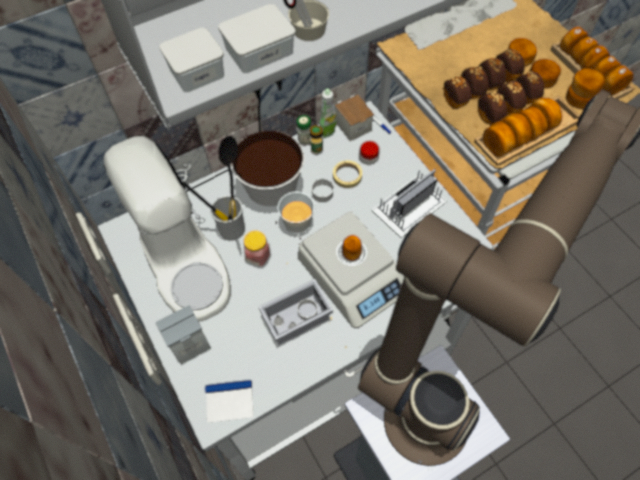

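The scene view shows the pan near (291,224), the scale at (312,280) and the lid in the rack near (362,348). In the side view the pan is near (296,312) and the lid near (417,195). I'll magnify all of these.

```bash
python3 - <<'E'
import cv2,numpy as np
s=cv2.imread("pics/scene0.png");d=cv2.imread("pics/side0.png")
def c(im,x,y,w=80,h=60,f=5): 
    return cv2.resize(im[y:y+h,x:x+w],None,fx=f,fy=f,interpolation=cv2.INTER_CUBIC)
m=np.vstack([np.hstack([c(s,252,195),c(d,255,280)]),np.hstack([c(s,325,318),c(d,370,165)])])
for i in range(0,800,50):
    cv2.line(m,(i,0),(i,599),(0,255,0) if i%400 else (0,0,255),1) if i%100==0 else 0
    if i<600 and i%100==0: cv2.line(m,(0,i),(799,i),(0,255,0),1)
cv2.imwrite("pics/crop1.png",m)
E
```

```text
(no output)
```

View pics/crop1.png

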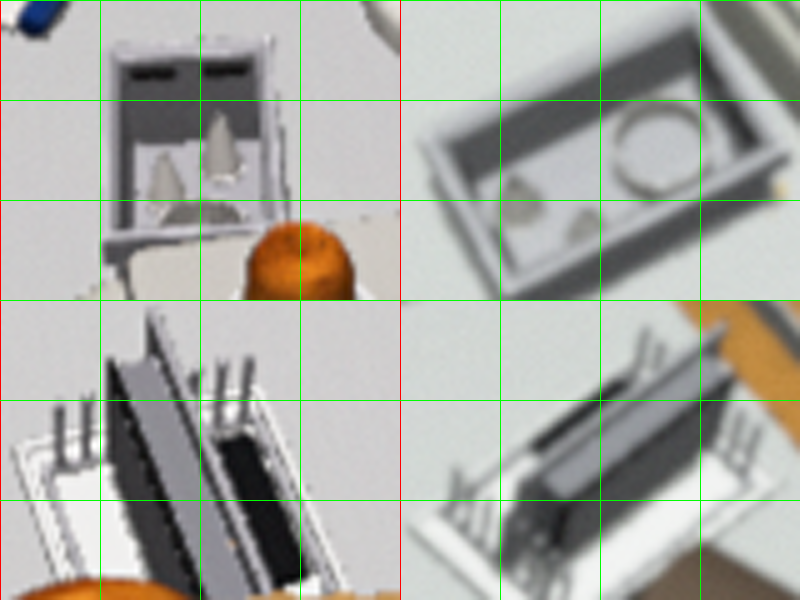

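```bash
cat > h.py <<'E'
import numpy as np
def ray(n,u,v):
    f=np.load(f"pics/{n}.npz");K,T=f["K"],f["T"]
    return T[:3,3],T[:3,:3]@np.array([(u-K[0,2])/K[0,0],-(v-K[1,2])/K[1,1],-1])
def at(n,u,v,z):
    o,d=ray(n,u,v);return np.round(o+d*(z-o[2])/d[2],1)
def wat(K,M,p,q,u,v,z):
    from scipy.spatial.transform import Rotation as R
    r=R.from_quat(q).as_matrix()
    o=p+r@M[:3,3];d=r@M[:3,:3]@np.array([(u-K[0,2])/K[0,0],-(v-K[1,2])/K[1,1],-1])
    return np.round(o+d*(z-o[2])/d[2],1)
E
python3 - <<'E'
from h import *
for p in [(274,203),(306.4,202.6),(272.6,243)]: print("scene pan",at("scene",*p,80))
P=[at("side",*p,80) for p in [(259,308),(314,282),(334,311.6),(276,339.4)]]
print("side pan",P,np.mean(P,0))
print("lid far end",at("scene",355,320,124),at("side",435,170,124)); print(at("side",394,201,124))
for z in (112,170): print("roll",at("scene",312,240,z),at("side",352,235,z))
E
echo '[85, 0, 0, -20, 0, 85, 0, 0, -20, -0.12, 85, 0, 0, -20, -0.12, 85, 0, 0, -20, -0.12, 85, 0, 0, 0, -0.12, 85, 0, 0, 0, -0.12, 85, 0, 0, 0, -0.12, 85, 0, 0, 0, -0.12, 85, 0, 0, 0, -0.12, 85, 0, 0, 0, -0.12]' > mv.in && python3 jog.py mv.in 60; echo '[85, 0, 0, 0, -0.12, 85, 0, 0, 0, -0.12, 85, 10, 35, 0, 0, 85, 10, 35, 0, 0, 85, 10, 35, 0, 0, 85, 10, 35, 0, 0, 85, 10, 35, 0, 0, 85, 10, 35, 0, 0, 85, 10, 35, 0, 0, 85, 5, 35, 0, 0]' > mv.in && python3 jog.py mv.in; echo '[85, 0, 35, 0, 0, 85, 0, 35, 0, 0, 85, 0, 0, 0, 0, 85, 0, 0, 0, 0]' > mv.in && python3 jog.py mv.in
cat > look.py <<'E'
import sys,cv2,numpy as np
from workcell import robot, cam, order, monitor
s=monitor.sense();d=cam.get_image("wrist");n=sys.argv[1]
cv2.imwrite(f"pics/{n}.png",d["pixels"][:,:,::-1]);np.savez(f"pics/{n}.npz",K=d["K"],M=d["mount"],p=s["tool_pos"],q=s["tool_rot"])
E
python3 look.py w1
python3 -c "
from h import *
print('brush',at('scene',237,333,8),at('scene',242,415,8))"
```

```text
clock: 0.98
tool_pos: [210.6, -480.8, 330.0]
tool_rot: [0.732, 0.681, 0.0, -0.0]
force: [-0.0, -0.1, 0.4]
grip_width: 85.1
finger_force: 0.0
clock: 1.82
tool_pos: [476.2, -360.1, 330.4]
tool_rot: [0.647, 0.762, 0.0, -0.0]
force: [0.5, -0.8, 0.7]
grip_width: 84.9
finger_force: 0.0
clock: 2.15
tool_pos: [545.5, -349.7, 328.1]
tool_rot: [0.647, 0.763, -0.0, -0.002]
force: [-0.3, -0.4, 0.7]
grip_width: 84.7
finger_force: 0.0
brush [ 262.3 -187.6    8. ] [ 279.2 -410.9    8. ]
```

View pics/w1.png

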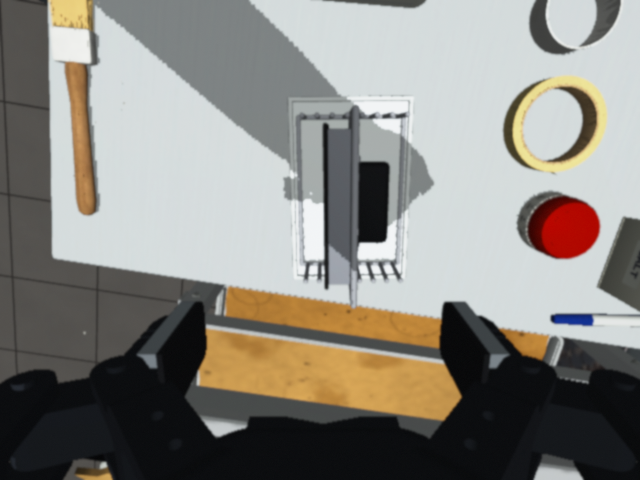

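The wrist view shows the plate's top edge running from (356,108) to (353,305), the handle to its right and the tray from 289 to 413. The worktop left of the rack is bare.

```bash
python3 - <<'E'
from h import *
import cv2
f=np.load("pics/w1.npz");a=[f[k] for k in "KMpq"]
A=wat(*a,356,108,124);B=wat(*a,353,305,124);print(A,B,(A+B)/2,np.linalg.norm(A-B))
t=(A-B)/np.linalg.norm(A-B);print("yaw",np.arctan2(-t[0],t[1]))
print("tray",wat(*a,289,97,12),wat(*a,413,97,12)); print("brush end",wat(*a,86,214,8),"table edge",wat(*a,52,258,0),wat(*a,200,280,0))
m=cv2.imread("pics/w1.png")[90:315,280:420];cv2.imwrite("pics/w1c.png",cv2.resize(m[::],None,fx=2.6,fy=2.6,interpolation=cv2.INTER_CUBIC))
from scipy.spatial.transform import Rotation as R
r=R.from_quat(a[3]).as_matrix();c=(A+B)/2-a[2];print("to go tool",r.T@c, "tool",r[:,1])
E
```

```text
[ 557.2 -260.7  124. ] [ 585.8 -426.8  124. ] [ 571.5  -343.75  124.  ] 168.54426718224505
yaw 0.17051343281402592
tray [ 493.4 -254.    12. ] [ 621.8 -232.7   12. ]
brush end [ 281.6 -416.9    8. ] table edge [ 237.  -480.6    0. ] [ 414.9 -479.6   -0. ]
to go tool [  1.18317413  27.10450072 204.01423073] tool [ 0.98649021  0.16380267 -0.00239672]
```

View pics/w1c.png

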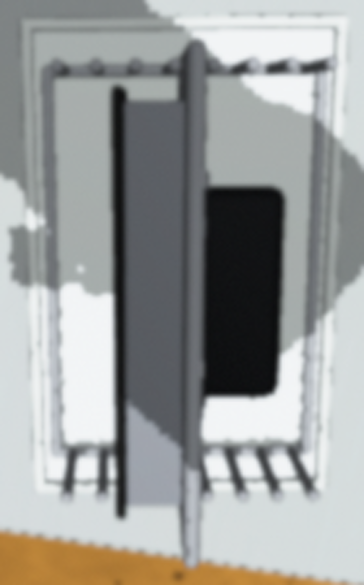

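```bash
echo '[85, 1, 27, 20, 0, 85, 0, 0, 36, 0, 85, 0, 0, 36, 0, 85, 0, 0, 36, 0, 85, 0, 0, 36, 0, 85, 0, 0, 26, 0, 85, 0, 0, 0, 0, 85, 0, 0, 0, 0, 85, 0, 0, 0, 0]' > mv.in && python3 jog.py mv.in; python3 look.py w2
```

```text
clock: 2.95
tool_pos: [570.4, -346.0, 143.0]
tool_rot: [0.648, 0.762, 0.0, 0.001]
force: [1.3, 0.5, 1.1]
grip_width: 85.2
finger_force: 0.0
```

View pics/w2.png

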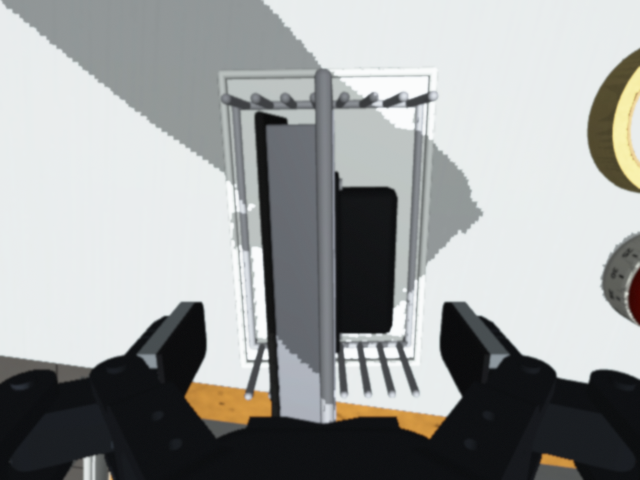

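The lid plate (324,70 to 327,425) lies midway between the fingers (204 and 441). I'll go down 10 mm and grip.

```bash
echo '[85, 0, 1, 10, 0, 85, 0, 0, 0, 0, 0, 0, 0, 0, 0, 0, 0, 0, 0, 0, 0, 0, 0, 0, 0, 0, 0, 0, 0, 0, 0, 0, 0, 0, 0, 0, 0, 0, 0, 0, 0, 0, 0, 0, 0]' > mv.in && python3 jog.py mv.in 80; echo '[0, 0, 0, 0, 0, 0, 0, 0, 0, 0, 0, 0, 0, 0, 0]' > mv.in && python3 jog.py mv.in
```

```text
clock: 3.75
tool_pos: [571.8, -344.9, 130.6]
tool_rot: [0.647, 0.762, 0.0, 0.0]
force: [2.8, 0.3, -2.0]
grip_width: 3.4
finger_force: 80.8
clock: 4.0
tool_pos: [572.0, -344.9, 130.5]
tool_rot: [0.647, 0.762, 0.0, 0.0]
force: [2.8, 0.2, 0.2]
grip_width: 3.3
finger_force: 81.0
```

```bash
echo '[0, 0, 0, -10, 0, 0, 0, 0, -10, 0, 0, 0, 0, -15, 0, 0, 0, 0, -15, 0, 0, 0, 0, -20, 0, 0, 0, 0, -20, 0, 0, 0, 0, 0, 0, 0, 0, 0, 0, 0]' > mv.in && python3 jog.py mv.in; python3 look.py w3; python3 - <<'E'
import cv2;from workcell import robot, cam, order, monitor
cv2.imwrite("pics/sc3.png",cam.get_image("scene")["pixels"][280:440,180:420,::-1])
a=cv2.imread("pics/w3.png");b=cv2.resize(cv2.imread("pics/sc3.png"),(640,427))
import numpy as np
a=cv2.resize(a,(400,300));b=cv2.resize(b,(400,267));cv2.imwrite("pics/c3.png",np.hstack([a,np.vstack([b,np.zeros((33,400,3),np.uint8)])]))
E
```

```text
clock: 4.67
tool_pos: [571.6, -345.4, 221.9]
tool_rot: [0.648, 0.762, -0.0, 0.001]
force: [-1.3, -0.1, -1.7]
grip_width: 3.3
finger_force: 80.7
```

View pics/c3.png

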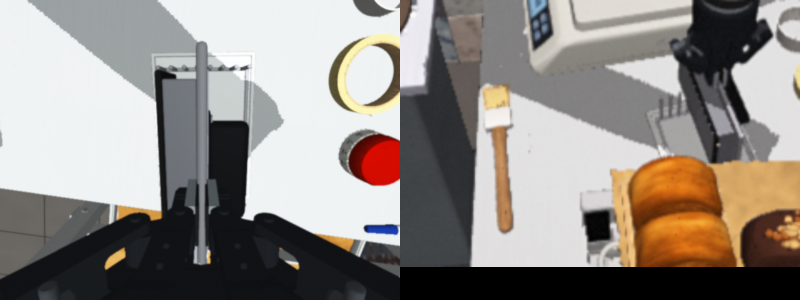

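The lid is held upright and clear of the prongs. I'll carry it 112 mm toward the robot and lower it to the worktop.

```bash
echo '[0, 0, -15, 0, 0, 0, 0, -25, 0, 0, 0, 0, -25, 0, 0, 0, 0, -25, 0, 0, 0, 0, -22, 0, 0, 0, 0, 0, 25, 0, 0, 0, 0, 35, 0, 0, 0, 0, 30, 0, 0, 0, 0, 10, 0, 0, 0, 0, 0, 0]' > mv.in && python3 jog.py mv.in;echo '[0, 0, 0, 3, 0, 0, 0, 0, 0, 0, 0, 0, 0, 0, 0]' > mv.in && python3 jog.py mv.in
```

```text
clock: 5.6
tool_pos: [459.3, -361.6, 117.5]
tool_rot: [0.648, 0.762, 0.0, -0.003]
force: [-0.1, -0.0, -1.0]
grip_width: 3.6
finger_force: 80.6
clock: 5.85
tool_pos: [461.0, -363.0, 117.5]
tool_rot: [0.648, 0.762, -0.0, -0.0]
force: [-0.4, 0.6, -0.9]
grip_width: 3.1
finger_force: 80.6
```

```bash
echo '[0, 0, 0, 2, 0, 0, 0, 0, 0, 0, 0, 0, 0, 0, 0]' > mv.in && python3 jog.py mv.in;echo '[0, 0, 0, 1, 0, 0, 0, 0, 0, 0, 0, 0, 0, 0, 0]' > mv.in && python3 jog.py mv.in
```

```text
clock: 6.1
tool_pos: [460.9, -363.0, 115.4]
tool_rot: [0.648, 0.762, -0.0, 0.0]
force: [0.8, -0.5, -1.5]
grip_width: 3.1
finger_force: 80.6
clock: 6.35
tool_pos: [461.3, -363.1, 115.2]
tool_rot: [0.648, 0.762, 0.0, 0.001]
force: [-0.7, 2.2, 4.3]
grip_width: 3.5
finger_force: 81.5
```

The lid touches down at 115 mm. I'll open part way.

```bash
echo '[28, 0, 0, 0, 0, 28, 0, 0, 0, 0, 28, 0, 0, 0, 0, 28, 0, 0, 0, 0, 28, 0, 0, 0, 0]' > mv.in && python3 jog.py mv.in ; python3 look.py w4; python3 - <<'E'
import cv2,numpy as np;from workcell import robot, cam, order, monitor
a=cv2.resize(cv2.imread("pics/w4.png"),(400,300));b=cv2.resize(cam.get_image("scene")["pixels"][300:420,220:380,::-1],(400,300))
cv2.imwrite("pics/c4.png",np.hstack([a,b]))
E
```

```text
clock: 6.77
tool_pos: [460.8, -363.0, 114.1]
tool_rot: [0.648, 0.762, -0.0, -0.0]
force: [0.7, -0.0, 0.5]
grip_width: 27.5
finger_force: 0.1
```

View pics/c4.png

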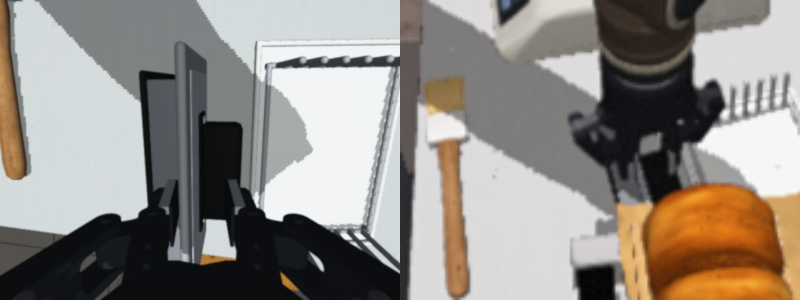

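The lid leans on the near finger, with the handle side away from the robot. I'll lower it along an arc toward the robot.

```bash
echo '[28, 0, -8, 1, 0, 28, 0, -8, 2, 0, 28, 0, -9, 3, 0, 28, 0, -9, 3, 0, 28, 0, -8, 5, 0, 28, 0, -8, 5, 0, 28, 0, -7, 6, 0, 28, 0, -7, 6, 0, 28, 0, -7, 7, 0, 28, 0, 0, 0, 0]' > mv.in && python3 jog.py mv.in; python3 look.py w5; python3 - <<'E'
import cv2,numpy as np;from workcell import robot, cam, order, monitor
a=cv2.resize(cv2.imread("pics/w5.png"),(400,300));b=cv2.resize(cam.get_image("scene")["pixels"][300:420,220:380,::-1],(400,300))
cv2.imwrite("pics/c5.png",np.hstack([a,b]))
E
```

```text
clock: 7.7
tool_pos: [391.1, -374.7, 79.7]
tool_rot: [0.648, 0.762, 0.001, 0.002]
force: [-4.7, 7.6, 27.0]
grip_width: 28.3
finger_force: 26.8
```

View pics/c5.png

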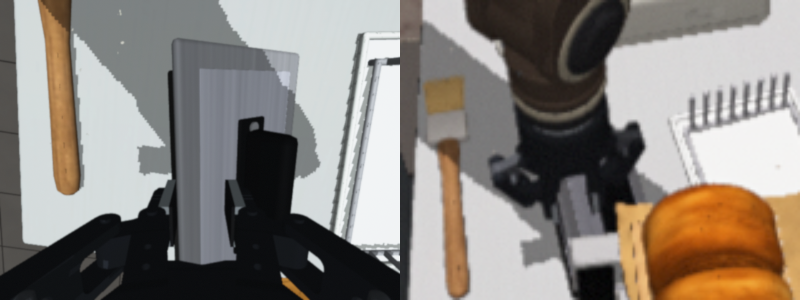

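Tilted about 40°, but 27 N says the lid is wedged between the fingers. I'll ease off upward and let it drop.

```bash
echo '[28, 0, 0, -5, 0, 28, 0, 0, -5, 0, 28, 0, 0, 0, 0]' > mv.in && python3 jog.py mv.in; echo '[32, 0, -3, -8, 0, 36, 0, -6, -8, 0, 36, 0, -6, -8, 0, 36, 0, 0, -10, 0, 36, 0, 0, -15, 0, 36, 0, 0, -30, 0, 60, 0, 0, -35, 0, 85, 0, 0, -35, 0, 85, 0, 0, 0, 0]' > mv.in && python3 jog.py mv.in; python3 look.py w6
```

```text
clock: 8.05
tool_pos: [390.8, -374.8, 86.9]
tool_rot: [0.648, 0.762, -0.0, 0.001]
force: [-0.0, 0.5, -0.2]
grip_width: 28.2
finger_force: 0.3
clock: 8.8
tool_pos: [377.5, -378.6, 243.3]
tool_rot: [0.648, 0.762, -0.0, 0.005]
force: [0.4, -0.1, 1.0]
grip_width: 70.9
finger_force: 0.0
```

View pics/w6.png

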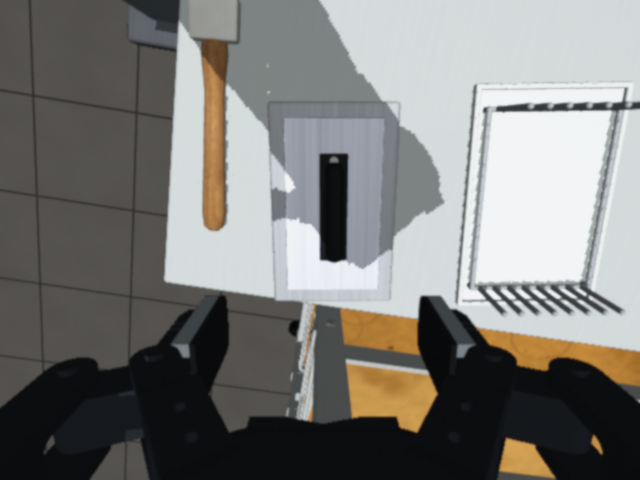

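The lid lies flat, handle up, free of the fingers. The plate spans (268..400, 102..301) and the handle runs from (334,154) to (333,262). That uses up the 10 views, so I'll measure numerically from here.

```bash
echo '[85, 0, 0, 0, 0, 85, 0, 0, 0, 0, 85, 0, 0, 0, 0]' > mv.in && python3 jog.py mv.in; python3 look.py w7; cat > meas.py <<'E'
from h import *
import cv2
def handle(n):
    f=np.load(f"pics/{n}.npz");a=[f[k] for k in "KMpq"]
    g=cv2.cvtColor(cv2.imread(f"pics/{n}.png"),cv2.COLOR_BGR2GRAY)
    k,l,s,c=cv2.connectedComponentsWithStats((g<50).astype(np.uint8))
    for i in range(1,k):
        if 600<s[i,4]<12000 and s[i,1]+s[i,3]<300:
            ys,xs=np.nonzero(l==i);
            # top face only approximated by minAreaRect
            r=cv2.minAreaRect(np.stack([xs,ys],1).astype(np.float32));b=cv2.boxPoints(r)
            print("dark",s[i].tolist(),[np.round(v,2) for v in (*r[0],*r[1],r[2])])
            W=np.array([wat(*a,u,v,62) for u,v in b]);print(W.tolist(),"c",W.mean(0))
E
python3 - <<'E'
from meas import *
handle("w7")
f=np.load("pics/w7.npz");a=[f[k] for k in "KMpq"]
P=np.array([wat(*a,u,v,30) for u,v in [(268,102),(400,102),(390,301),(275,299)]]);print(P.tolist(),P.mean(0),a[2])
E
```

```text
clock: 9.1
tool_pos: [375.5, -376.4, 234.0]
tool_rot: [0.648, 0.762, 0.0, -0.001]
force: [0.5, 1.7, 0.7]
grip_width: 84.7
finger_force: 0.0
dark [111, 0, 70, 29, 1110] [np.float64(145.5), np.float64(14.0), np.float64(28.0), np.float64(69.0), np.float64(90.0)]
[[212.1, -248.7, 62.0], [257.4, -241.3, 62.0], [258.5, -258.1, 62.0], [212.4, -265.6, 62.0]] c [ 235.1   -253.425   62.   ]
dark [324, 161, 28, 110, 2812] [np.float64(337.5), np.float64(215.5), np.float64(109.0), np.float64(27.0), np.float64(90.0)]
[[368.9, -329.7, 62.0], [388.5, -326.5, 62.0], [403.8, -410.0, 62.0], [382.7, -413.5, 62.0]] c [ 385.975 -369.925   62.   ]
[[318.6, -294.1, 30.0], [420.8, -277.4, 30.0], [447.8, -444.3, 30.0], [345.7, -459.1, 30.0]] [ 383.225 -368.725   30.   ] [ 375.45760452 -376.40022452  233.95538285]
```

```bash
cat > fit.py <<'E'
from h import *
import cv2
from scipy.spatial.transform import Rotation as R
from scipy.optimize import minimize
from scipy.ndimage import map_coordinates
def fit(n,rects,x0,kind="wrist"):
    """rects: list of (lx,ly,z); returns best x,y,yaw"""
    g=cv2.GaussianBlur(cv2.cvtColor(cv2.imread(f"pics/{n}.png"),cv2.COLOR_BGR2GRAY).astype(np.float32),(0,0),1.0)
    gx=cv2.Sobel(g,cv2.CV_32F,1,0)/8;gy=cv2.Sobel(g,cv2.CV_32F,0,1)/8
    f=np.load(f"pics/{n}.npz");K=f["K"]
    if "M" in f:
        T=np.eye(4);T[:3,:3]=R.from_quat(f["q"]).as_matrix();T[:3,3]=f["p"];T=T@f["M"]
    else: T=f["T"]
    def proj(P):
        c=(P-T[:3,3])@T[:3,:3];return np.stack([K[0,2]-K[0,0]*c[:,0]/c[:,2],K[1,2]+K[1,1]*c[:,1]/c[:,2]],1)
    def cost(v):
        c,s=np.cos(v[2]),np.sin(v[2]);tot=0;
        for lx,ly,z in rects:
            q=np.array([[-lx,-ly],[lx,-ly],[lx,ly],[-lx,ly]])/2
            for i in range(4):
                A,B=q[i],q[(i+1)%4];t=np.linspace(.08,.92,60)[:,None];L=A+(B-A)*t
                W=np.c_[v[0]+c*L[:,0]-s*L[:,1],v[1]+s*L[:,0]+c*L[:,1],np.full(60,z)]
                p=proj(W);d=p[-1]-p[0];d/=np.linalg.norm(d)
                m=lambda G:map_coordinates(G,[p[:,1],p[:,0]],order=1,mode="nearest")
                tot+=np.minimum(np.abs(m(gx)*-d[1]+m(gy)*d[0]),25).mean()
        return -tot/len(rects)/4
    best=None
    for dx in range(-12,13,3):
        for dy in range(-12,13,3):
            for dw in (-.06,-.03,0,.03,.06):
                v=np.array(x0)+[dx,dy,dw];k=cost(v)
                if best is None or k<best[0]: best=(k,v)
    cand=[]
    for j in ([0,0,0],[1.5,0,0],[-1.5,0,0],[0,1.5,0],[0,-1.5,0]):
        b=best[1]+j
        r=minimize(cost,b,method="Nelder-Mead",options=dict(initial_simplex=[b,b+[2,0,0],b+[0,2,0],b+[0,0,.02]]));cand.append((r.fun,*np.round(r.x,3)))
    return [float(c) for c in min(cand)]
E
python3 - <<'E'
from fit import *
for n in ("w6","w7"): print(n,fit(n,[(108,176,30)],[383,-369,.17]),fit(n,[(14,80,62)],[385,-369,.17]),fit(n,[(108,176,30),(14,80,62)],[384,-369,.17]))
E
```

```text
w6 [-7.817847518280966, 385.514, -362.755, 0.16] [-16.249506058190253, 389.782, -372.712, 0.191] [-10.508657943510176, 389.115, -373.48, 0.165]
w7 [-8.600463882768844, 387.487, -374.899, 0.159] [-16.225313752038904, 389.682, -372.606, 0.186] [-10.26375678934931, 389.116, -372.815, 0.18]
```

Both frames agree on the lid at (389,-373), yaw 0.175. I'll go down over the handle and grip it across.

```bash
echo '[85, 1, 14, 20, -0.01, 85, 0, 0, 40, 0, 85, 0, 0, 40, 0, 85, 0, 0, 40, 0, 85, 0, 0, 25, 0, 85, 0, 0, 10, 0, 85, 0, 0, 0, 0, 85, 0, 0, 0, 0]' > mv.in && python3 jog.py mv.in; echo '[85, 0, 0, 3, 0, 0, 0, 0, 0, 0, 0, 0, 0, 0, 0, 0, 0, 0, 0, 0, 0, 0, 0, 0, 0, 0, 0, 0, 0, 0, 0, 0, 0, 0, 0, 0, 0, 0, 0, 0, 0, 0, 0, 0, 0, 0, 0, 0, 0, 0]' > mv.in && python3 jog.py mv.in 60
```

```text
clock: 9.82
tool_pos: [389.7, -373.6, 60.6]
tool_rot: [0.644, 0.765, 0.0, -0.0]
force: [0.6, 0.2, 0.7]
grip_width: 84.9
finger_force: 0.0
clock: 10.65
tool_pos: [389.9, -373.8, 57.8]
tool_rot: [0.644, 0.765, -0.0, 0.0]
force: [-0.3, -0.2, 4.5]
grip_width: 12.8
finger_force: 59.9
```

```bash
python3 - <<'E'
from fit import *
for n in ("scene","side"):
    import shutil; shutil.copy(f"pics/{n}0.png",f"pics/{n}.png")
    for r in ([(108,176,80)],[(86,154,78)],[(108,176,80),(86,154,78)]): print(n,np.round(fit(n,r,[418,151,-.05]),3))
E
echo '[0, 0, 0, -15, 0.01, 0, 0, 0, -25, 0.025, 0, 0, 0, -30, 0.05, 0, 0, 0, -35, 0.05, 0, 0, 0, -35, 0.05, 0, 0, 0, -35, 0.05, 0, 0, 0, -35, 0, 0, 0, 0, -30, 0, 0, 0, 0, -20, 0, 0, 0, 0, -10, 0]' > mv.in && python3 jog.py mv.in; echo '[0, 20, -8, 0, 0, 0, 37, -16, 0, 0, 0, 37, -16, 0, 0, 0, 37, -16, 0, 0, 0, 37, -16, 0, 0, 0, 37, -16, 0, 0, 0, 37, -16, 0, 0, 0, 37, -16, 0, 0, 0, 37, -16, 0, 0, 0, 37, -16, 0, 0]' > mv.in && python3 jog.py mv.in; echo '[0, 37, -16, 0, 0, 0, 37, -16, 0, 0, 0, 37, -16, 0, 0, 0, 37, -16, 0, 0, 0, 20, -5, 0, 0, 0, 0, 0, 0, 0, 0, 0, 0, 0, 0, 0, 0, 0, 0, 0]' > mv.in && python3 jog.py mv.in; python3 look.py p1
```

```text
scene [-1.77500e+01  4.26533e+02  1.38348e+02 -3.50000e-02]
scene [-1.99590e+01  4.19307e+02  1.51035e+02 -7.50000e-02]
scene [-1.63160e+01  4.25606e+02  1.40701e+02  1.40000e-02]
side [-2.00040e+01  4.04373e+02  1.60917e+02 -2.50000e-02]
side [-1.69570e+01  4.21378e+02  1.53841e+02 -5.00000e-02]
side [-1.51810e+01  4.19984e+02  1.62717e+02 -4.00000e-02]
clock: 11.48
tool_pos: [390.0, -373.9, 330.1]
tool_rot: [0.729, 0.684, 0.0, 0.002]
force: [1.3, -0.1, -1.3]
grip_width: 12.8
finger_force: 59.2
clock: 12.32
tool_pos: [258.7, -10.6, 326.8]
tool_rot: [0.73, 0.684, 0.0, -0.0]
force: [1.5, 1.2, -1.4]
grip_width: 13.0
finger_force: 59.1
clock: 12.98
tool_pos: [210.3, 140.6, 327.0]
tool_rot: [0.729, 0.685, -0.001, 0.0]
force: [0.8, 0.2, -1.5]
grip_width: 12.7
finger_force: 59.1
```

```bash
python3 - <<'E'
from fit import *
o=(108,176,80);b=(94,162,80);m=(86,154,76)
for n in ("p1","scene","side"):
    for nm,r in dict(o=[o],b=[b],m=[m],ob=[o,b],om=[o,m],obm=[o,b,m]).items(): print(n,nm,np.round(fit(n,r,[419,152,-.06]),3))
g=cv2.cvtColor(cv2.imread("pics/p1.png"),cv2.COLOR_BGR2GRAY)
print(cv2.resize(g[60:460,380:],(32,25),interpolation=cv2.INTER_AREA))
E
```

```text
p1 o [-1.41630e+01  4.22135e+02  1.52666e+02 -3.80000e-02]
p1 b [-2.45190e+01  4.15446e+02  1.46636e+02 -3.40000e-02]
p1 m [-2.15600e+01  4.22103e+02  1.51722e+02 -3.40000e-02]
p1 ob [-1.53930e+01  4.15423e+02  1.46410e+02 -3.70000e-02]
p1 om [-1.78390e+01  4.22098e+02  1.52411e+02 -3.80000e-02]
p1 obm [-1.54210e+01  4.22058e+02  1.52256e+02 -3.30000e-02]
scene o [-1.77500e+01  4.26533e+02  1.38348e+02 -3.50000e-02]
scene b [-1.90570e+01  4.20706e+02  1.42859e+02 -3.00000e-02]
scene m [-1.99730e+01  4.19393e+02  1.53136e+02 -7.50000e-02]
scene ob [-1.72300e+01  4.24118e+02  1.36221e+02  6.00000e-03]
scene om [-1.58240e+01  4.25706e+02  1.41473e+02  1.40000e-02]
scene obm [-1.58940e+01  4.23993e+02  1.42731e+02  2.30000e-02]
side o [-2.00040e+01  4.04373e+02  1.60917e+02 -2.50000e-02]
side b [-2.05440e+01  4.14839e+02  1.58440e+02 -3.60000e-02]
side m [-1.69350e+01  4.22197e+02  1.53551e+02 -5.00000e-02]
side ob [-1.83420e+01  4.15541e+02  1.59445e+02 -3.20000e-02]
side om [-1.50730e+01  4.20267e+02  1.48399e+02  3.00000e-03]
side obm [-1.56310e+01  4.14764e+02  1.52104e+02 -5.40000e-
[... 2629 characters left out ...]
4 216 197 161 142 145 170 206 215]
 [ 19  22  18  18  20  30  31  30  28  25  23  21  20  18  18  18  18  20
   58 116 177 224 232 225 113  45  52  52  54  52  54  88]
 [ 18  19  18  18  18  24  31  31  32  31 105 144  77  24  21  20  18  18
   18  18  18  29  83 130  53  62  69  62  64  59  55  54]
 [ 18  20  22  18  18  18  27  31  32  29  40 122 203 168  26  23  23  22
   20  18  18  18  18  18  18  22  35  42  41  44  50  62]
 [ 18  18  20  18  18  18  18  21  19  18  18  18  20  59  25  23  23  23
   23  23  22  20  19  18  18  17  18  18  18  24  45  78]
 [ 16  16  16  16  16  16  16  17  19  20  19  18  17  20  23  23  23  23
   23  23  23  23  23  26  25  22  18  18  17  18  17  17]]
```

Pan at (422.1,152.3), yaw -0.037, from two independent outlines (rim and mouth); the side view agrees. Next is the held lid relative to the TCP.

```bash
python3 - <<'E'
from fit import *
f=np.load("pics/p1.npz");p=f["p"];q=f["q"];r=R.from_quat(q).as_matrix()
print(p,"tool yaw",np.arctan2(r[1,1],r[0,1]))
for dz in (-33.8,-31.8):
  v=np.array(fit("p1",[(108,176,p[2]+dz+6)],[p[0],p[1],-.07])); print(v); print("lid in tool",r.T@np.r_[v[1:3]-p[:2],0])
# trace: far short edge rows and long edges cols
g=cv2.cvtColor(cv2.imread("pics/p1.png"),cv2.COLOR_BGR2GRAY).astype(int)
for row in (120,160,200,240): 
    d=np.abs(np.diff(cv2.GaussianBlur(g.astype(np.float32),(0,0),1)[row,120:520]));i=np.argsort(-d)[:14]+120;print(row,sorted(i.tolist()))
for col in (240,290,350,400):
    d=np.abs(np.diff(cv2.GaussianBlur(g.astype(np.float32),(0,0),1)[20:160,col]));i=np.argsort(-d)[:8]+20;print(col,sorted(i.tolist()))
E
```

```text
[210.29559914 140.57176482 327.00007913] tool yaw -0.06224204934934306
[-9.30592793e+00  2.11451000e+02  1.38828000e+02 -5.80000000e-02]
lid in tool [-1.66852014e+00  1.26162873e+00  6.20654145e-04]
[-7.22301597e+00  2.19863000e+02  1.38083000e+02 -5.40000000e-02]
lid in tool [-1.88883958e+00  9.70367847e+00 -4.32002438e-03]
120 [177, 178, 179, 458, 459, 470, 471, 472, 473, 493, 494, 495, 496, 497]
160 [180, 181, 182, 183, 463, 464, 467, 468, 469, 470, 490, 491, 492, 493]
200 [290, 291, 292, 293, 352, 353, 354, 355, 459, 460, 467, 487, 488, 489]
240 [189, 291, 292, 293, 352, 353, 354, 455, 456, 484, 485, 486, 494, 495]
240 [77, 78, 79, 80, 81, 82, 115, 116]
290 [76, 77, 78, 79, 80, 81, 83, 84]
350 [77, 78, 81, 82, 123, 124, 125, 126]
400 [77, 78, 108, 109, 110, 111, 115, 116]
```

```bash
echo '[0, 1, 10, 0, -0.025, 0, 2, 25, 0, 0, 0, 3, 30, 0, 0, 0, 3, 30, 0, 0, 0, 3, 30, 0, 0, 0, 3, 30, 0, 0, 0, 3, 25, 0, 0, 0, 2, 20, 0, 0, 0, 1, 11, 0, 0, 0, 0, 0, 0, 0]' > mv.in && python3 jog.py mv.in;echo '[0, 0, 0, 20, 0, 0, 0, 0, 35, 0, 0, 0, 0, 35, 0, 0, 0, 0, 35, 0, 0, 0, 0, 30, 0, 0, 0, 0, 15, 0, 0, 0, 0, 5, 0, 0, 0, 0, 0, 0, 0, 0, 0, 0, 0, 0, 0, 0, 0, 0]' > mv.in && python3 jog.py mv.in; python3 -c "
from workcell import robot, cam, order, monitor;s=monitor.sense();print(s['tool_rot'],s['tool_pos'],s['force'])"
```

```text
clock: 13.87
tool_pos: [424.1, 152.2, 326.3]
tool_rot: [0.722, 0.692, -0.001, -0.0]
force: [-1.2, 0.5, -1.3]
grip_width: 13.0
finger_force: 59.1
clock: 14.7
tool_pos: [422.9, 153.7, 154.1]
tool_rot: [0.721, 0.693, 0.001, 0.001]
force: [0.9, 0.0, -1.4]
grip_width: 12.7
finger_force: 59.1
[7.20520543e-01 6.93432145e-01 1.29989706e-03 5.64638774e-04] [422.92056393 153.69504284 154.13591637] [ 0.86956266  0.00198164 -1.43440248]
```

```bash
echo '[0, 0, -1, 8, 0, 0, 0, 0, 6, 0, 0, 0, 0, 0, 0, 0, 0, 0, 0, 0]' > mv.in && python3 jog.py mv.in;echo '[0, 0, 0, 4, 0, 0, 0, 0, 4, 0, 0, 0, 0, 0, 0, 0, 0, 0, 0, 0]' > mv.in && python3 jog.py mv.in
```

```text
clock: 15.03
tool_pos: [420.8, 153.5, 137.9]
tool_rot: [0.72, 0.694, -0.0, -0.0]
force: [0.3, 0.4, -1.3]
grip_width: 12.9
finger_force: 59.2
clock: 15.37
tool_pos: [420.9, 153.5, 130.0]
tool_rot: [0.72, 0.694, -0.0, -0.0]
force: [0.3, -0.6, -0.8]
grip_width: 13.0
finger_force: 59.2
```

```bash
echo '[0, 0, 0, 3, 0, 0, 0, 0, 2, 0, 0, 0, 0, 0, 0, 0, 0, 0, 0, 0]' > mv.in && python3 jog.py mv.in;echo '[0, 0, 0, 1, 0, 0, 0, 0, 0, 0, 0, 0, 0, 0, 0]' > mv.in && python3 jog.py mv.in
```

```text
clock: 15.7
tool_pos: [421.0, 153.5, 125.2]
tool_rot: [0.72, 0.694, -0.0, -0.0]
force: [0.0, -0.1, -1.2]
grip_width: 12.7
finger_force: 59.2
clock: 15.95
tool_pos: [421.3, 153.5, 124.5]
tool_rot: [0.72, 0.694, 0.0, 0.0]
force: [-0.9, -2.1, -0.2]
grip_width: 12.6
finger_force: 59.3
```

```bash
echo '[0, 0, 0, 1, 0, 0, 0, 0, 0, 0, 85, 0, 0, 0, 0, 85, 0, 0, 0, 0, 85, 0, 0, 0, 0, 85, 0, 0, 0, 0, 85, 0, 0, -20, 0, 85, 0, 0, -30, 0, 0, 0, 0, -10, 0, 0, 29, 0, 0, 0]' > mv.in && python3 jog.py mv.in;echo '[0, 29, 0, 0, 0, 0, 0, 0, 0, 0, 0, 0, 0, 0, 0, 0, 0, 0, 0, 0, 0, 0, 0, 0, 0, 0, 0, 0, 0, 0, 0, 0, 0, 20, 0, 0, 0, 0, 20, 0, 0, 0, 0, 13, 0, 0, 0, 0, 0, 0]' > mv.in && python3 jog.py mv.in;  echo '[0, 0, 0, 2, 0, 0, 0, 0, 0, 0, 0, 0, 0, 0, 0]' > mv.in && python3 jog.py mv.in
```

```text
clock: 16.78
tool_pos: [423.6, 180.9, 186.4]
tool_rot: [0.722, 0.692, 0.002, 0.001]
force: [1.2, 0.4, 0.1]
grip_width: 63.3
finger_force: 0.0
clock: 17.62
tool_pos: [421.8, 210.1, 127.7]
tool_rot: [0.721, 0.693, -0.002, -0.001]
force: [-1.2, -0.5, -0.6]
grip_width: 0.1
finger_force: 0.0
clock: 17.87
tool_pos: [423.9, 211.6, 129.3]
tool_rot: [0.721, 0.693, 0.001, 0.0]
force: [0.4, 0.0, -0.8]
grip_width: 0.1
finger_force: 0.0
```

```bash
echo '[0, 0, 0, 6, 0, 0, 0, 0, 5, 0, 0, 0, 0, 0, 0, 0, 0, 0, 0, 0]' > mv.in && python3 jog.py mv.in;echo '[0, 0, 0, 2, 0, 0, 0, 0, 0, 0, 0, 0, 0, 0, 0]' > mv.in && python3 jog.py mv.in;echo '[0, 0, 0, 2, 0, 0, 0, 0, 0, 0, 0, 0, 0, 0, 0]' > mv.in && python3 jog.py mv.in
```

```text
clock: 18.2
tool_pos: [423.1, 211.4, 117.0]
tool_rot: [0.72, 0.694, -0.0, -0.0]
force: [-1.0, 1.1, -0.8]
grip_width: -0.1
finger_force: 0.0
clock: 18.45
tool_pos: [423.4, 211.6, 115.3]
tool_rot: [0.72, 0.694, 0.0, -0.0]
force: [0.4, -0.2, -0.3]
grip_width: -0.0
finger_force: 0.0
clock: 18.7
tool_pos: [423.8, 210.9, 114.0]
tool_rot: [0.721, 0.693, 0.0, 0.001]
force: [0.9, -3.5, 4.8]
grip_width: 0.3
finger_force: 2.4
```

Contact is at 114 mm, as expected. I'll press on.

```bash
for i in 1 2; do echo '[0, 0, 0, 1, 0, 0, 0, 0, 0, 0, 0, 0, 0, 0, 0]' > mv.in && python3 jog.py mv.in; done; echo '[0, 0, 0, 2, 0, 0, 0, 0, 0, 0, 0, 0, 0, 0, 0]' > mv.in && python3 jog.py mv.in
```

```text
clock: 18.95
tool_pos: [424.0, 210.7, 113.4]
tool_rot: [0.721, 0.693, 0.0, 0.001]
force: [-0.5, -5.3, 8.4]
grip_width: 0.4
finger_force: 4.3
clock: 19.2
tool_pos: [423.5, 211.6, 111.5]
tool_rot: [0.72, 0.694, 0.0, 0.0]
force: [1.4, -0.8, 1.5]
grip_width: -0.5
finger_force: 0.8
clock: 19.45
tool_pos: [423.0, 211.5, 108.8]
tool_rot: [0.72, 0.694, -0.0, -0.0]
force: [-0.3, 0.6, 0.2]
grip_width: 0.6
finger_force: 0.0
```

The force dropped, so that end snapped in. I'll follow it down to confirm a hard stop near 105 mm.

```bash
echo '[0, 0, 0, 3, 0, 0, 0, 0, 0, 0, 0, 0, 0, 0, 0]' > mv.in && python3 jog.py mv.in;echo '[0, 0, 0, 1, 0, 0, 0, 0, 0, 0, 0, 0, 0, 0, 0]' > mv.in && python3 jog.py mv.in; echo '[0, 0, 0, 1, 0, 0, 0, 0, 0, 0, 0, 0, 0, 0, 0]' > mv.in && python3 jog.py mv.in
```

```text
clock: 19.7
tool_pos: [423.5, 211.7, 107.0]
tool_rot: [0.72, 0.694, 0.0, 0.0]
force: [-1.9, -1.8, 7.9]
grip_width: 0.2
finger_force: 3.7
clock: 19.95
tool_pos: [423.5, 211.7, 106.8]
tool_rot: [0.72, 0.694, 0.001, 0.0]
force: [-5.2, -2.3, 14.7]
grip_width: -0.4
finger_force: 7.1
clock: 20.2
tool_pos: [423.5, 211.7, 106.7]
tool_rot: [0.72, 0.694, 0.001, 0.0]
force: [-7.1, -2.8, 21.6]
grip_width: -0.1
finger_force: 10.5
```

Hard stop at 106.8, which fits a lid with its other end still up. Next, the other end.

```bash
echo '[0, 0, 0, -15, 0, 0, 0, 0, -25, 0, 0, 0, 0, -20, 0, 0, -29, 0, 0, 0, 0, -30, 0, 0, 0, 0, -30, 0, 0, 0, 0, -29, 0, 0, 0, 0, 0, 0, 0, 0, 0, 0, 0, 20, 0, 0, 0, 0, 25, 0]' > mv.in && python3 jog.py mv.in;echo '[0, 0, 0, 0, 0, 0, 0, 0, 0, 0, 0, 0, 0, 4, 0, 0, 0, 0, 0, 0, 0, 0, 0, 0, 0]' > mv.in && python3 jog.py mv.in
```

```text
clock: 21.03
tool_pos: [420.5, 93.7, 120.4]
tool_rot: [0.721, 0.693, 0.002, 0.001]
force: [1.1, 0.5, -1.1]
grip_width: 0.1
finger_force: 0.0
clock: 21.45
tool_pos: [419.4, 94.0, 116.1]
tool_rot: [0.72, 0.694, 0.001, 0.0]
force: [0.0, -0.1, -0.3]
grip_width: -0.1
finger_force: 0.0
```

```bash
echo '[0, 0, 0, 2, 0, 0, 0, 0, 0, 0, 0, 0, 0, 0, 0]' > mv.in && python3 jog.py mv.in; for i in 1 2 3; do echo '[0, 0, 0, 1, 0, 0, 0, 0, 0, 0, 0, 0, 0, 0, 0]' > mv.in && python3 jog.py mv.in; done|grep -E "pos|force:"
```

```text
clock: 21.7
tool_pos: [419.6, 94.0, 114.2]
tool_rot: [0.72, 0.694, 0.001, 0.0]
force: [0.2, 1.0, 5.0]
grip_width: 0.0
finger_force: 2.1
tool_pos: [419.8, 94.0, 113.6]
force: [-0.8, 0.8, 8.9]
finger_force: 4.4
tool_pos: [420.0, 94.0, 112.9]
force: [-1.7, 0.5, 9.7]
finger_force: 5.3
tool_pos: [420.2, 93.9, 112.1]
force: [-1.7, 1.0, 12.0]
finger_force: 5.7
```

```bash
for i in 1 2 ; do echo '[0, 0, 0, 2, 0, 0, 0, 0, 0, 0, 0, 0, 0, 0, 0]' > mv.in && python3 jog.py mv.in; done|grep -E "pos|force:";for i in 1 2 3; do echo '[0, 0, 0, 1, 0, 0, 0, 0, 0, 0, 0, 0, 0, 0, 0]' > mv.in && python3 jog.py mv.in; done|grep -E "pos|force:"
```

```text
tool_pos: [418.8, 93.6, 108.3]
force: [0.6, 0.7, 0.2]
finger_force: 0.0
tool_pos: [418.5, 93.5, 105.8]
force: [-0.7, 0.8, -0.1]
finger_force: 0.0
tool_pos: [418.8, 93.6, 105.2]
force: [-1.0, -0.5, 0.3]
finger_force: 0.0
tool_pos: [418.9, 93.6, 105.0]
force: [-1.8, -0.6, 6.2]
finger_force: 3.4
tool_pos: [418.9, 93.6, 105.0]
force: [-6.2, -0.1, 15.9]
finger_force: 7.5
```

This end snapped and stops at 105.0, which is exactly home. I'll probe the first end again to check it stayed seated.

```bash
echo '[0, 0, 0, -17, 0, 0, 0, 0, -25, 0, 0, 0, 0, -20, 0, 0, 29, 0, 0, 0, 0, 30, 0, 0, 0, 0, 30, 0, 0, 0, 0, 29, 0, 0, 0, 0, 0, 0, 0, 0, 0, 0, 0, 25, 0, 0, 0, 0, 25, 0]' > mv.in && python3 jog.py mv.in >/dev/null;echo '[0, 0, 0, 5, 0, 0, 0, 0, 0, 0, 0, 0, 0, 2, 0, 0, 0, 0, 0, 0, 0, 0, 0, 0, 0]' > mv.in && python3 jog.py mv.in; for i in 1 2 3; do echo '[0, 0, 0, 1, 0, 0, 0, 0, 0, 0, 0, 0, 0, 0, 0]' > mv.in && python3 jog.py mv.in; done|grep -E "pos|force:"
```

```text
clock: 24.95
tool_pos: [424.1, 211.7, 109.6]
tool_rot: [0.721, 0.693, 0.001, 0.0]
force: [-0.4, 0.1, -0.5]
grip_width: -0.0
finger_force: 0.0
tool_pos: [423.5, 211.6, 107.7]
force: [0.2, 0.2, -0.5]
finger_force: 0.0
tool_pos: [423.3, 211.5, 106.3]
force: [-0.5, 0.3, 0.6]
finger_force: 0.0
tool_pos: [423.3, 211.5, 105.2]
force: [0.1, 0.5, -0.1]
finger_force: 0.0
```

```bash
for i in 1 2; do echo '[0, 0, 0, 1, 0, 0, 0, 0, 0, 0, 0, 0, 0, 0, 0]' > mv.in && python3 jog.py mv.in; done|grep -E "pos|force:"; echo '[0, 0, 0, -20, 0, 0, 0, 0, -35, 0, 0, 0, 0, -35, 0, 0, 0, 0, -35, 0, 0, 0, 0, -35, 0, 0, -35, 0, -10, 0, 0, -35, 0, 0, 0, 0, -25, 0, 0, 0, 0, 0, 0, 0, 0, 0, 0, 0, 0, 0]' > mv.in && python3 jog.py mv.in; python3 look.py e1; python3 - <<'E'
from fit import *
print(fit("e1",[(108,176,86)],[422,152,-.037]),fit("e1",[(14,80,118)],[422,152,-.037]))
E
```

```text
tool_pos: [423.4, 211.5, 105.0]
force: [-1.4, -0.8, 6.3]
finger_force: 3.0
tool_pos: [423.4, 211.6, 105.0]
force: [-4.4, -2.7, 14.0]
finger_force: 6.8
clock: 27.03
tool_pos: [419.8, 115.7, 273.6]
tool_rot: [0.721, 0.693, 0.0, 0.0]
force: [-0.6, 0.0, -0.1]
grip_width: -0.4
finger_force: 0.0
[-10.813385969227456, 422.347, 152.698, -0.031] [-16.910696586310085, 425.336, 152.348, -0.018]
```

Both ends stop at 105.0, so the lid is level and flush. The image puts it at (422.3,152.7), centred on the pan, and the arm is clear. Handing in.

```bash
python3 -c "
from workcell import robot, cam, order, monitor;print(order.finish_job())"
```

```text
the job is handed in; nothing more can be done
None
```

The lid was laid flat on the worktop, let go and taken again, then snapped onto the pan at both ends; by my measurements it sits level, flush and released, and I handed the job in at about 27 s without being shown a verdict.

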